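Make up a picking kit and a dissection kit from the bench stock

TASK

Please make up the two kit trays for this afternoon. The picking tray gets the Petri dish lying flat between its four pins, the long tweezers laid level across that dish in both notched rests, and the vial upright in its cup; the dissection tray gets the wax-bedded dissecting dish flat between its four corner angles and the glass beaker upright in its ring. Don't knock the vial or the beaker over, and leave the bench timer where it stands.

Things in the scene. Friction and masses are not known exactly. Their poses are not given: they have to be found in the camera images.
- petri: The loose Petri dish to use: flat tan disc, closed, 61 mm across and 16 mm high, plain sides (grip across the diameter, any direction). Origin at the centre of its underside, z up. About 30 g. (Two more like it lie stacked far to the right as spares, outside the work; leave them.)
- tweezers: Long dark-blue tweezers lying flat, 145 mm long (y), 10 mm wide (x), 11 mm high. Origin under the middle of the length, z up. The part that can be gripped and bears on a rest runs from y -50 to y +70 mm (balance near y +10); the thin points beyond y -50 bear nothing. Grip across x. They may point either way in the tray. About 20 g.
- vial: Small amber glass vial with a crimp cap, standing: 24 mm across, 51 mm high; straight body up to 41 mm, cap 20 mm across. Origin at the centre of its underside, z up. About 30 g.
- wax_dish: Dissecting dish: small white-rimmed oblong tray with a black wax bed and a few pins standing in it, 59 mm (x) by 84 mm (y), rim 11 mm high, pins up to 19 mm. Grip across the short side (x), low on the rim. Origin at the centre of its underside, z up. About 60 g.
- beaker: Clear 50 ml glass beaker, standing open end up: 45 mm across at the rim, about 42 mm round the body, 56 mm high. Origin at the centre of its underside, z up. About 40 g.
- picking_tray: Grey kit tray with two notched steel rests, fixed, 122 (x) by 160 (y) mm, base top at 5 mm. Origin: centre of its underside, z up. Petri place: centre x 0, y +27.5 mm on the base, between four 6 mm pins (29.5 mm either way from it in x and y, tops at 15 mm); x sides open for fingers. White vial cup: centre x -36, y -52 mm, 40 mm wide inside, floor at 5, rim at 16 mm.
- dissection_tray: Grey kit tray without rests, fixed, 100 (x) by 196 (y) mm, base top at 5 mm. Origin: centre of its underside, z up. Dish place: centre x 0, y +36 mm on the base, dish long side along y, between four corner angles (75 mm apart in x, 104 in y, tops at 13 mm); x sides open for fingers. White beaker ring: centre x 0, y -59 mm, 62 mm wide inside, floor at 5, rim at 14 mm.
- timer: White bench timer lying on its back, 62 (x) by 66 (y) mm, 19 mm high, a bystander; origin at the centre of its underside. Leave it where it is. Beyond it the microscope's swung-aside head hangs over the bench: farther than x 0.53 m, between y -0.04 and -0.33 m, from 0.13 to 0.45 m up. Keep arm and gripper in front and to the left of it.
- tweezers_rest (a point): Point over the Petri place, midway between the rests at notch-floor height (27 mm over the bench); axes as the picking tray. Rests: 4 mm steel plates 60 mm wide in x, 42 mm to either side in y, each with a V notch at x 0: floor 13 mm wide, mouth 30 mm wide at 39 mm. Tweezers in both notches lie along y, 6 mm over the Petri dish, which so has to go in first.
Not all that is in view belongs to the job. What is meant by the wax_dish is not orange, and is the larger of those in its own colour.

How it is judged:
At the end, for the whole second after the job is handed in: Petri dish flat between the pins (14 mm), tweezers level in both notches (16 mm across, 30 mm along, 0.2 rad), vial upright in its cup (11 mm); dissecting dish flat between its angles, beaker upright in its ring (13 mm each). All released and at rest (x of petri in the frame of picking_tray between -0.014 and 0.014 m and y of petri in the frame of picking_tray between 0.0135 and 0.0415 m and z of petri in the frame of picking_tray between 0.0025 and 0.0085 m and angle between each of petri, wax_dish's own z axis and vertical below 0.09 rad and linear speed of each of petri, tweezers, vial, wax_dish, beaker below 0.02 m/s and x of tweezers in the frame of picking_tray between -0.016 and 0.016 m and y of tweezers in the frame of picking_tray between -0.0025 and 0.0575 m and z of tweezers in the frame of picking_tray between 0.023 and 0.035 m and angle between the y axis of tweezers and the y axis of picking_tray, either way round below 0.2 rad and angle between tweezers's own y axis and vertical between 1.48 and 1.66 rad and x of vial in the frame of picking_tray between -0.047 and -0.025 m and y of vial in the frame of picking_tray between -0.063 and -0.041 m and z of vial in the frame of picking_tray between 0.0025 and 0.0085 m and angle between each of vial, beaker's own z axis and vertical below 0.1 rad and x of wax_dish in the frame of dissection_tray between -0.013 and 0.013 m and y of wax_dish in the frame of dissection_tray between 0.023 and 0.049 m and z of wax_dish in the frame of dissection_tray between 0.0025 and 0.0085 m and angle between the y axis of wax_dish and the y axis of dissection_tray, either way round below 0.35 rad and x of beaker in the frame of dissection_tray between -0.013 and 0.013 m and y of beaker in the frame of dissection_tray between -0.072 and -0.046 m and z of beaker in the frame of dissection_tray between 0.0025 and 0.0085 m); the robot touches nothing.
It fails at once if the vial is knocked over (angle between vial's own z axis and vertical above 0.8 rad).
It fails at once if the beaker is knocked over (angle between beaker's own z axis and vertical above 0.8 rad).
It fails at once if the timer is pushed away (distance of timer from where it was at the start of the episode above 0.03 m).
It also fails if it takes over 115 s, if anything falls off the work surface, if the arm or the gripper's body presses on something with over 40 N, if the wrist force passes 120 N, or if a joint passes its speed limit or range.

ROBOT

A 6-joint arm with a two-finger parallel gripper is mounted at the origin on a cart in front of the work surface, level with it; the furniture and walls round the work are solid. World frame = base frame: x ahead of the robot, y to its left, z up, the work surface at z = 0. Lengths are in m, angles in rad, forces in N, time in s.
With the tool pointing down it reaches from about 0.3 to 0.75 m from the base axis. Payload 8.5 kg.
Tool frame: the origin (TCP) lies midway between the tips of the shut fingers; the grasp point (between the pads) lies 19 mm behind it (robot.pinch_z is the distance from the TCP to the grasp point, in m); z points along the fingers, y is the line along which they close (so a half turn about z gives the same grasp; the last joint's range is limited). The gripper opens to 88 mm and grips with 3 to 60 N. Pads are 18 mm wide; open, the fingers measure 123 mm over their backs; the gripper's body (75 mm by 187 mm) begins 45 mm behind the grasp point.
Start: joints at [1.003, 0.381, 1.297, -0, 1.464, -0.215], TCP at [0.19, 0.516, 0.214] pointing down, gripper open.
Joint ranges: [-3.11, 3.11], [-0.89, 2.33], [0.22, 2.48], [-1.42, 4.56], [0.17, 2.85], [-2.88, 2.88]. Speed limits (rad/s): [2.39, 2.39, 3.14, 3.14, 3.14, 3.14].

INTERFACE

Orientations are given as a rotation vector (axis times angle).
In Python, from bench import robot, kin, telemetry, optics, workorder gives the robot as it stands. Calls block until the motion is done:
- robot.move_ptp(position, orientation): joint-space move of the TCP to a pose.
- robot.movel(position, velocity=0.15, orientation=None, guard=None): straight line of the TCP; orientation=None keeps the orientation; velocity is the mean speed in m/s. With guard (N) it stops when the force on the tool has changed by that much, and returns True; else False.
- robot.movej(angles): joint-space move.
- robot.gripper_to(opening): opening from 0.0 (shut) to 1.0 (fully open); the grip force is fixed at half the most; returns when the fingers have stopped.
- robot.sleep(seconds).
- kin.ik(position, orientation): joint angles nearest the present ones, or None.
- telemetry.get_obs(): the state.
- optics.snapshot(name): name is "scene" or "top"; returns a dict with "img" (400x640x3 uint8, red, green, blue), "fx", "fy", "cx", "cy" (pixels), "D" ([k1, k2, p1, p2, k3] as OpenCV has them; the pictures are not rectified), "xyz" and "attitude" of the camera in the world. Camera axes: x right, y down, z forward; pixel columns grow to the right and rows downward; lengths in m; the calibration is good to about 2 mm. A picture is of the moment at which its call begins. There is no depth.
A pose or a line that the arm cannot do raises robot.MotionError and nothing moves.
- workorder.job_done(): hands the job in; it is judged then, once.
The state is a dict: "time_s": time; "qpos": joint angles; "dq": joint speeds; "joint_torque": joint torques, N m; "ee_pos": TCP position; "eef_rot": TCP orientation; "force": force on the tool from outside, world axes, zero at the start; "wrist_torque": the same for the moment, N m; "grip_width": opening from 0.0 (shut) to 1.0 (fully open); "grip_force": force on a finger pad.
Only numpy, scipy, OpenCV 4.12 (cv2) and the standard library are available. Lean on these libraries where they do the work, as an engineer would, in place of code of your own. Each camera call takes 0.05 s, during which the arm holds its last target. There are 200 camera calls.

## Working session

There is one attempt and no reset: what is moved stays moved. The work goes in short steps, each a Python script; the robot and the scene stay as the last script left them, time stands still between calls to the robot, and variables do not carry over. Pictures are saved under pics/ and viewed, at most 14 in all, crops included, and the job is handed in when it is done.

```bash
ls; mkdir -p pics
python3 - <<'E'
from bench import robot, kin, telemetry, optics
import cv2
for n in("scene","top"):
    s=optics.snapshot(n); cv2.imwrite(f"pics/{n}0.png",s["img"][:,:,::-1])
    print(n,{k:v for k,v in s.items() if k!="img"})
o=telemetry.get_obs(); print(o["time_s"],o["ee_pos"],o["eef_rot"],robot.pinch_z)
E
```

```text
pics
scene {'fx': 419.72121154456204, 'fy': 419.72121154456204, 'cx': 315.2201895985793, 'cy': 197.62424511192282, 'D': array([-0.00386712,  0.        ,  0.        ,  0.        ,  0.        ]), 'xyz': array([-0.20797427, -0.58310256,  0.57666267]), 'attitude': array([-1.88788173,  0.89493929, -0.54606867])}
top {'fx': 515.3444176698822, 'fy': 515.3444176698822, 'cx': 314.9784563662578, 'cy': 203.66035960779774, 'D': array([0.00026571, 0.        , 0.        , 0.        , 0.        ]), 'xyz': array([0.30330639, 0.08432463, 1.61689587]), 'attitude': array([-2.15693433,  2.13788288, -0.17909343])}
0.1 [0.1898901  0.51587646 0.21308701] [-5.51199817e-01 -3.09237131e+00  1.92824261e-03] 0.0187
```

View pics/scene0.png

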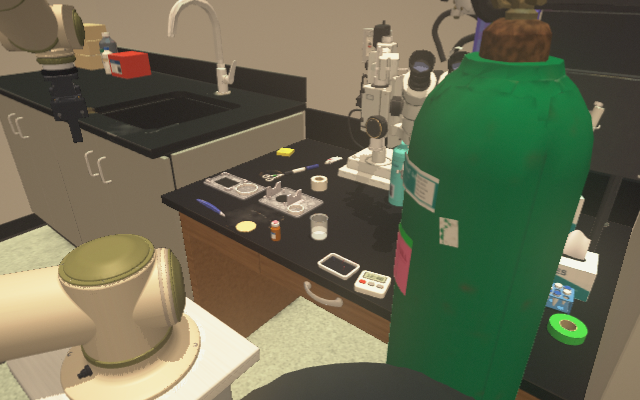

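View pics/top0.png

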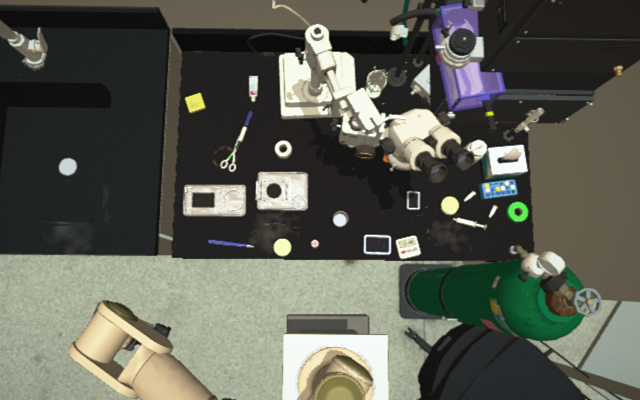

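Wax-dish candidates in the top view are the oblong white-rimmed tray at (377,244), the small dark white-rimmed oblong at (413,200), and an orange object at (387,157) under the microscope. I choose (377,244), the larger white one. For the Petri dish, the tan disc at (282,247) is the loose one, and (450,205) far right is the spare stack. The white ring at (283,149) is tape. Long blue tweezers are at (230,243); the scissors and scalpel at (240,135) are not them. The vial is at (315,244), the beaker at (340,219) and the timer at (407,246). I'll check these in one close crop.

```bash
cat > h.py <<'E'
import numpy as np, cv2
from scipy.spatial.transform import Rotation as R
from bench import robot, kin, telemetry, optics, workorder
def ray(s,uv):
    K=np.array([[s["fx"],0,s["cx"]],[0,s["fy"],s["cy"]],[0,0,1]])
    p=cv2.undistortPoints(np.array(uv,float).reshape(-1,1,2),K,s["D"]).reshape(-1,2)
    return R.from_rotvec(s["attitude"]).apply(np.c_[p,np.ones(len(p))])
def onplane(s,uv,z):
    d=ray(s,uv); return (s["xyz"]+d*((z-s["xyz"][2])/d[:,2])[:,None])[:,:2]
def blobs(s,box,mask,amin=8):
    x0,y0,x1,y1=box
    n,l,st,c=cv2.connectedComponentsWithStats(mask[y0:y1,x0:x1].astype(np.uint8))
    return [(c[i]+[x0,y0],st[i][4],(l==i)) for i in range(1,n) if st[i][4]>=amin]
E
python3 - <<'E'
from h import *
t=optics.snapshot("top"); s=optics.snapshot("scene")
a=cv2.resize(t["img"][168:264,176:432],(800,300),interpolation=cv2.INTER_CUBIC)
b=cv2.resize(s["img"][165:305,190:400],(450,300),interpolation=cv2.INTER_CUBIC)
c=np.zeros((600,800,3),np.uint8); c[:300]=a; c[300:,:450]=b
cv2.imwrite("pics/crop1.png",c[:,:,::-1])
hsv=cv2.cvtColor(t["img"],cv2.COLOR_RGB2HSV); H,S,V=[hsv[:,:,i].astype(int) for i in range(3)]
for nm,m,box,z in [("petri",(H>20)&(H<40)&(S>60)&(V>110),(265,230,300,262),.016),("tweez",(H>100)&(H<135)&(S>80)&(V>50),(195,230,265,255),.008),
  ("vial",(V>90),(305,235,325,255),.05),("beaker",(V>70),(326,205,355,232),.05),("wax",(V>130),(360,230,394,258),.011),("timer",(V>120),(395,230,424,260),.019),
  ("pick",(V>110),(250,165,314,215),.005),("diss",(V>110),(180,178,250,220),.005),("small",(V>110),(404,188,424,212),.01)]:
    for cc,ar,l in sorted(blobs(t,box,m),key=lambda q:-q[1])[:2]:
        ys,xs=np.nonzero(l); r=cv2.minAreaRect(np.c_[xs+box[0],ys+box[1]].astype(np.float32))
        q=onplane(t,cv2.boxPoints(r),z)
        print(nm,cc.round(1),ar,"w",onplane(t,[cc],z)[0].round(4),"rectc",onplane(t,[r[0]],z)[0].round(4),np.linalg.norm(q[0]-q[1]).round(3),np.linalg.norm(q[1]-q[2]).round(3),"angs",np.degrees(np.arctan2(*(q[1]-q[0])[::-1])).round(1))
E
```

```text
petri [281.1 246.7] 151 w [0.4152 0.1686] rectc [0.4142 0.1658] 0.052 0.053 angs -44.1
tweez [226.3 243.1] 153 w [0.4254 0.3397] rectc [0.4255 0.3392] 0.014 0.117 angs -3.7
vial [314.4 243.3] 55 w [0.4239 0.0657] rectc [0.4233 0.0655] 0.021 0.021 angs -89.5
beaker [340.1 218.5] 211 w [ 0.5008 -0.0123] rectc [ 0.5007 -0.0136] 0.046 0.046 angs -89.4
wax [377.5 244.4] 188 w [ 0.4254 -0.1317] rectc [ 0.4249 -0.13  ] 0.082 0.059 angs -89.5
timer [407.8 246.9] 442 w [ 0.4177 -0.2246] rectc [ 0.4176 -0.2245] 0.069 0.064 angs -75.5
pick [282.6 190.5] 1769 w [0.5942 0.1675] rectc [0.5941 0.1727] 0.166 0.119 angs -89.4
diss [216.3 200.1] 1627 w [0.5612 0.3763] rectc [0.5614 0.3837] 0.196 0.096 angs -89.4
small [413.1 200.6] 104 w [ 0.565  -0.2462] rectc [ 0.5669 -0.2459] 0.038 0.058 angs -89.4
```

View pics/crop1.png

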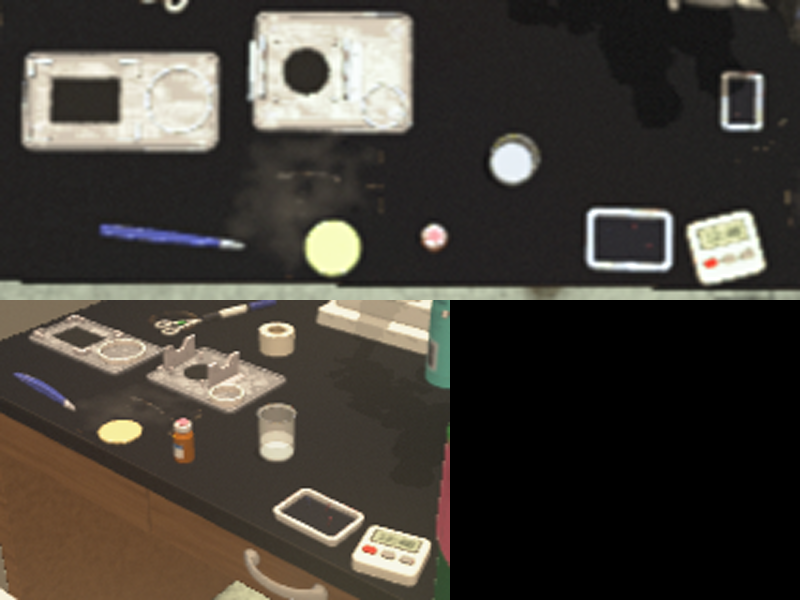

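The crop confirms the choices: a large white-rimmed black dish with pins at crop (630,240), the small one at (742,100), the loose Petri dish at (332,248), tweezers with points to the right, and the vial and beaker standing. Both trays have yaw near 0, with the vial cup and beaker ring toward world -y. I'll refine the measurements, then pick the Petri dish.

```bash
cat >> h.py <<'E'
def ori(yaw=0,tilt=0,flip=False):
    # yaw: closing line (tool y) direction from world x; tilt about closing line
    y=np.array([np.cos(yaw),np.sin(yaw),0])*(-1 if flip else 1); z=np.array([0,0,-1.]); x=np.cross(y,z)
    return (R.from_rotvec(tilt*y)*R.from_matrix(np.c_[x,y,z])).as_rotvec()
def st():
    o=telemetry.get_obs(); return "t%.1f z%.4f w%.1fmm gf%.1f F%s"%(o["time_s"],o["ee_pos"][2],o["grip_width"]*88,o["grip_force"],np.round(o["force"],1))
def pick(x,y,yaw,opening,z=None,up=.15,travel=.15):
    """z None: feel for the bench, then back off 2.5 mm. Returns TCP z of grasp above bench"""
    robot.move_ptp([x,y,travel],ori(yaw)); robot.gripper_to(opening/88)
    if z is None:
        robot.movel([x,y,.025],.15)
        hit=robot.movel([x,y,-.008],.02,guard=4); zc=telemetry.get_obs()["ee_pos"][2]; print("touch",hit,round(zc,4)); z=zc+.0025
        robot.movel([x,y,z],.03)
    else: robot.movel([x,y,z],.12)
    robot.gripper_to(0); print("grip",st())
    robot.movel([x,y,up],.15); print("lift",st()); return z
def place(x,y,z,yaw,opening,travel=.15):
    robot.move_ptp([x,y,travel],ori(yaw)); robot.movel([x,y,z+.02],.15); robot.movel([x,y,z],.03,guard=8); print("down",st())
    robot.gripper_to(opening/88); robot.movel([x,y,travel],.15); print("out",st())
E
python3 - <<'E'
from h import *
t=optics.snapshot("top"); V=t["img"].max(2)
def cen(box,m,z,lab):
    b=sorted(blobs(t,box,m),key=lambda q:-q[1])[0]; ys,xs=np.nonzero(b[2]); P=onplane(t,np.c_[xs+box[0],ys+box[1]],z)
    w,v=np.linalg.eigh(np.cov(P.T)); d=v[:,1]*np.sign(v[1,1]); e=(P-P.mean(0))@d
    print(lab,b[1],P.mean(0).round(4),"yaw",np.degrees(np.arctan2(-d[0],d[1])).round(1),"ext",e.min().round(3),e.max().round(3))
cen((262,230,302,257),V>90,.016,"petri"); cen((195,232,262,255),V>80,.006,"tweez all"); 
cen((262,178,288,204),V<70,.003,"pickhole"); cen((188,188,218,213),V<70,.003,"disshole"); cen((362,232,392,257),V<80,.006,"waxbed")
for lab,c0,c1,r0,r1 in [("pickfront",262,302,200,218),("dissfront",190,240,205,225)]:
    g=t["img"].astype(float).max(2)[r0:r1,c0:c1]
    rows=[r0-.5+(g[:,k]>100).sum() for k in range(c1-c0)]
    P=onplane(t,np.c_[np.arange(c0,c1),rows],.004); p=np.polyfit(P[:,1],P[:,0],1); print(lab,"yaw",np.degrees(-np.arctan(p[0])).round(2),"x",np.median(P[:,0]).round(4))
for p in [(.594,.197),(.561,.42),(.561,.325),(.425,-.13)]:
    print(p,[None if (q:=kin.ik([*p,.02],ori(0,0,f))) is None else np.round(q,2) for f in (0,1)])
E
```

```text
petri 269 [0.4148 0.1658] yaw -40.9 ext -0.027 0.028
tweez all 171 [0.4245 0.3311] yaw -6.0 ext -0.075 0.067
pickhole 144 [0.5944 0.1964] yaw -26.1 ext -0.021 0.021
disshole 273 [0.5614 0.4187] yaw -0.6 ext -0.032 0.033
waxbed 284 [ 0.4262 -0.1311] yaw -2.0 ext -0.031 0.032
pickfront yaw -1.04 x 0.5329
dissfront yaw -2.89 x 0.5127
(0.594, 0.197) [array([ 0.13,  0.7 ,  1.33, -0.  ,  1.12,  0.13]), None]
(0.561, 0.42) [array([ 0.47,  0.81,  1.07, -0.  ,  1.26,  0.47]), array([ 0.47,  0.81,  1.07, -0.  ,  1.26, -2.67])]
(0.561, 0.325) [array([ 0.34,  0.73,  1.26, -0.  ,  1.16,  0.34]), array([ 0.34,  0.73,  1.26, -0.  ,  1.16, -2.8 ])]
(0.425, -0.13) [array([-0.56,  0.47,  1.85, -0.  ,  0.82, -0.56]), array([-0.56,  0.47,  1.85, -0.  ,  0.82,  2.58])]
```

Run:
```python
from h import *
z=pick(.4148,.166,0,76); place(.5944,.1968,z+.0055,0,74)
print("z",z)
z=pick(.4251,.337,np.radians(-6),30); print("z",z)
```

```text
touch False -0.0079
grip t6.4 z-0.0054 w0.3mm gf0.0 F[-0.5 -0.3  0.3]
lift t7.5 z0.1494 w0.3mm gf0.0 F[0.7 0.8 0.1]
down t10.1 z0.0002 w0.3mm gf0.0 F[0.1 0.6 0. ]
out t12.4 z0.1491 w74.1mm gf0.0 F[ 1.1  0.3 -0.6]
z -0.005412414759206058
touch False -0.0079
grip t17.7 z-0.0054 w0.3mm gf0.0 F[0.2 0.9 0.4]
lift t18.9 z0.1492 w0.3mm gf0.0 F[-0.7 -0.2  0.1]
z -0.0054046873378759425
```

Both grasps closed on nothing and no touch was felt. I'll look before going on.

Run:
```python
from h import *
s=optics.snapshot("scene"); t=optics.snapshot("top")
o=telemetry.get_obs(); print(o["ee_pos"],o["eef_rot"],o["qpos"])
c=np.zeros((600,800,3),np.uint8); c[:300]=cv2.resize(t["img"][168:264,176:432],(800,300),interpolation=cv2.INTER_CUBIC); c[300:,:560]=cv2.resize(s["img"][90:270,100:436],(560,300),interpolation=cv2.INTER_CUBIC)
cv2.imwrite("pics/c2.png",c[:,:,::-1])
```

```text
[0.42478399 0.33683107 0.14919121] [-2.33435775 -2.10177455  0.0025166 ] [4.51949991e-01 4.23420849e-01 1.42565586e+00 1.45907540e-06
 1.29418415e+00 5.56712220e-01]
```

View pics/c2.png

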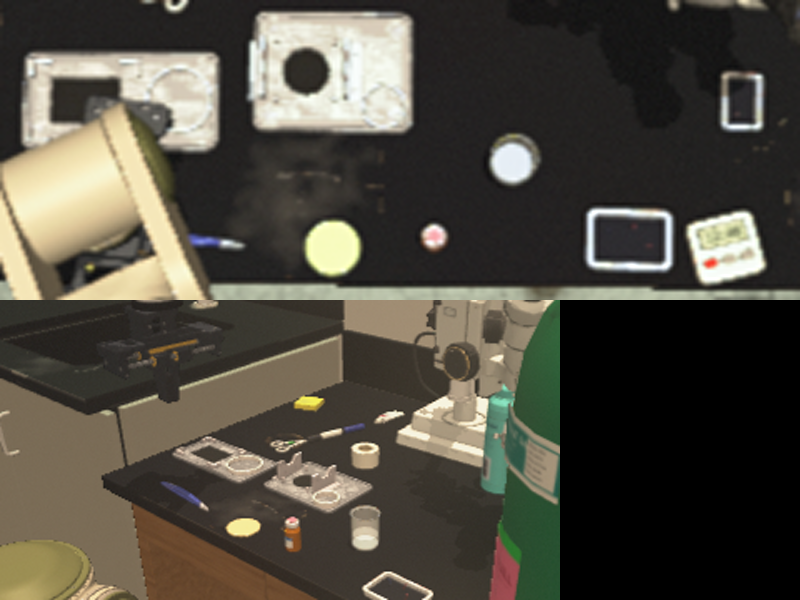

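```bash
cat >> h.py <<'E'
def proj(s,P):
    K=np.array([[s["fx"],0,s["cx"]],[0,s["fy"],s["cy"]],[0,0,1]]); r=R.from_rotvec(s["attitude"]).inv()
    return cv2.projectPoints(np.array(P,float).reshape(-1,3),r.as_rotvec(),-r.apply(s["xyz"]),K,s["D"])[0].reshape(-1,2)
E
python3 - <<'E'
from h import *
s=optics.snapshot("scene"); t=optics.snapshot("top")
e=telemetry.get_obs()["ee_pos"]
for h in (0,.05,.1): print(h,proj(s,e+[0,0,h]).round(1),proj(t,e+[0,0,h]).round(1))
print("check beaker base",proj(s,[[.5008,-.0123,0],[.4148,.166,.016],[.424,.0657,.05]]).round(1))
c=np.zeros((600,800,3),np.uint8); c[:320]=cv2.resize(s["img"][90:170,140:300],(640,320)); c[320:,:400]=cv2.resize(t["img"][190:260,180:280],(400,280))
cv2.imwrite("pics/c3.png",c[:,:,::-1])
E
```

```text
0 [[201.8 158.1]] [[219.5 239.4]]
0.05 [[199.5 140.7]] [[216.4 237.9]]
0.1 [[197.1 122.6]] [[213.1 236.2]]
check beaker base [[318.3 236.2]
 [245.2 221.6]
 [274.4 221.3]]Traceback (most recent call last):
  File "<stdin>", line 6, in <module>
ValueError: could not broadcast input array from shape (320,640,3) into shape (320,800,3)
```

Run:
```python
from h import *
s=optics.snapshot("scene"); t=optics.snapshot("top")
def tri(a,b):
    da,db=ray(s,[a])[0],ray(t,[b])[0]; A=np.c_[da,-db]; k,res,_,_=np.linalg.lstsq(A,t["xyz"]-s["xyz"],rcond=None)
    p,q=s["xyz"]+da*k[0],t["xyz"]+db*k[1]; return ((p+q)/2).round(4),np.linalg.norm(p-q).round(4)
V=s["img"].max(2)
hs=cv2.cvtColor(s["img"],cv2.COLOR_RGB2HSV).astype(int); yel=(hs[...,0]>18)&(hs[...,0]<42)&(hs[...,1]>50)&(hs[...,2]>120)
b=sorted(blobs(s,(230,215,262,236),yel),key=lambda q:-q[1])[0]; print("petri sc",b[0],b[1])
Vt=t["img"].max(2); bt=sorted(blobs(t,(262,230,302,257),Vt>90),key=lambda q:-q[1])[0]; print(bt[0],tri(b[0],bt[0]))
w=sorted(blobs(s,(315,250,362,282),V>140),key=lambda q:-q[1])[0]; print("wax",w[0],w[1],tri(w[0],(377.5,244.4)))
c=np.zeros((600,800,3),np.uint8); c[:320,:640]=cv2.resize(s["img"][90:170,140:300],(640,320)); c[320:,:480]=cv2.resize(s["img"][205:275,230:350],(480,280))
cv2.imwrite("pics/c3.png",c[:,:,::-1])
```

```text
petri sc [245.49162011 226.        ] 179
[282.         246.82156134] (array([0.4155, 0.1667, 0.002 ]), np.float64(0.0006))
wax [338.43081761 265.79245283] 318 (array([ 0.4255, -0.1321,  0.0059]), np.float64(0.0004))
```

View pics/c3.png

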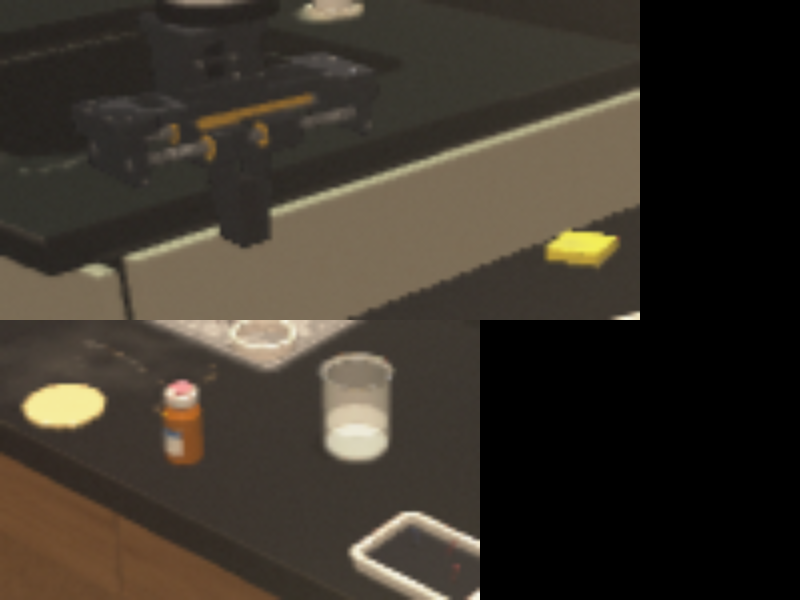

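The dish and tweezers are untouched. In the scene image the closed fingertips sit at (201,151), while the reported TCP projects to (202,158), so the real tips are about 20 mm higher than the TCP says. I'll feel further down for the bench at the tweezers.

Run:
```python
from h import *
x,y=.4251,.337
robot.gripper_to(40/88); robot.movel([x,y,0.0],.15)
hit=robot.movel([x,y,-.04],.025,guard=4); print(hit,st())
z=telemetry.get_obs()["ee_pos"][2]
if hit: robot.movel([x,y,z+.0025],.03); print(st())
```

```text
True t22.1 z-0.0247 w39.9mm gf2.9 F[-1.4 -0.4  5.4]
t22.3 z-0.0222 w40.3mm gf0.0 F[-1.1 -0.7 -0.1]
```

```bash
sed -i 's/\[x,y,.025\],.15)/[x,y,.0],.15)/; s/-.008\],.02,guard=4/-.036],.02,guard=4/' h.py
python3 - <<'E'
from h import *
robot.movel([.4251,.337,.13],.2)
z=pick(.4150,.166,0,78); print("z",z)
E
```

```text
touch True -0.0247
grip t27.7 z-0.0223 w59.5mm gf30.0 F[-0.5  0.7 -0.4]
lift t29.0 z0.1494 w59.7mm gf30.0 F[-0.7  0.1 -0.5]
z -0.022232797462606733
```

Run:
```python
from h import *
place(.5944,.1968,-.0222+.0055,0,74)
robot.move_ptp([.4251,.337,.13],ori(np.radians(-6)))
s=optics.snapshot("scene"); t=optics.snapshot("top")
hs=cv2.cvtColor(t["img"],cv2.COLOR_RGB2HSV).astype(int); yel=(hs[...,0]>18)&(hs[...,0]<42)&(hs[...,1]>60)&(hs[...,2]>110)
b=sorted(blobs(t,(255,170,310,215),yel),key=lambda q:-q[1])[0]; print(b[0],b[1],onplane(t,[b[0]],.021))
c=np.zeros((600,800,3),np.uint8); c[:300]=cv2.resize(t["img"][168:264,176:432],(800,300),interpolation=cv2.INTER_CUBIC); c[300:,:500]=cv2.resize(s["img"][160:250,190:340],(500,300),interpolation=cv2.INTER_CUBIC)
cv2.imwrite("pics/c4.png",c[:,:,::-1])
```

```text
down t31.7 z-0.0167 w59.7mm gf30.0 F[ 0.4 -0.3  0.1]
out t33.3 z0.1491 w74.0mm gf0.0 F[-0.8  0.   0.1]
[273.405 190.035] 200 [[0.59245223 0.19567091]]
```

View pics/c4.png

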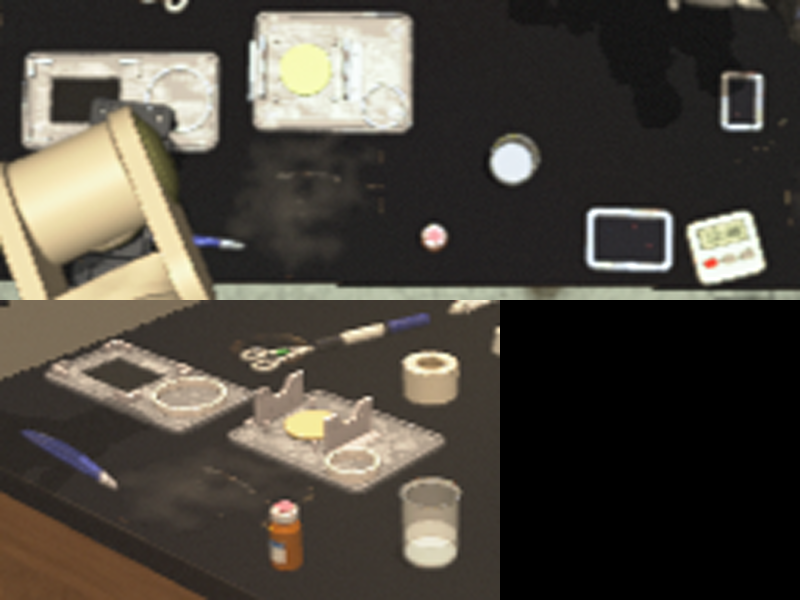

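The Petri dish lies flat between the pins at top (273,190), about 2 mm off centre. Next are the tweezers and vial.

Run:
```python
from h import *
z=pick(.4251,.337,np.radians(-6),40,z=-.0222,travel=.10,up=.08)
place(.594,.199,-.0222+.0275,0,36,travel=.10)
pick(.4239,.0657,0,52,z=-.0087,travel=.10,up=.08)
```

```text
grip t37.0 z-0.0221 w7.9mm gf30.0 F[-1.3  0.2  1.5]
lift t37.8 z0.0792 w8.0mm gf30.0 F[ 0.6 -0.7 -0.5]
down t40.2 z0.0053 w7.7mm gf30.0 F[-0.1 -0.3  1.1]
out t41.5 z0.0991 w36.0mm gf0.0 F[-0.4 -0.8 -0.4]
grip t44.4 z-0.0085 w22.7mm gf30.0 F[-1.5 -0.4  3.2]
lift t45.2 z0.0794 w22.9mm gf30.0 F[ 0.1  0.6 -0.2]
```

Run:
```python
from h import *
place(.5583,.1173,-.0087+.006,-np.pi/4,36,travel=.08)
robot.move_ptp([.40,.10,.10],ori(0))
for p,a,tl in [((.5008,-.0123,-.0087),np.pi/4,.26),((.5008,-.0123,-.0087),np.pi/4,-.26),((.5614,.3245,.0),np.pi/4,.26),((.5614,.3245,.0),np.pi/4,-.26)]:
    o=ori(a,tl); print(a,tl,kin.ik(p,o) is not None,"tool back axis",-R.from_rotvec(o).as_matrix()[:,2].round(2))
s=optics.snapshot("scene"); t=optics.snapshot("top")
c=np.zeros((600,800,3),np.uint8); c[:300,:560]=cv2.resize(t["img"][168:264,176:356],(560,300),interpolation=cv2.INTER_CUBIC); c[300:,:500]=cv2.resize(s["img"][160:250,190:340],(500,300),interpolation=cv2.INTER_CUBIC)
cv2.imwrite("pics/c5.png",c[:,:,::-1])
```

```text
down t47.4 z-0.0026 w22.6mm gf30.0 F[1.1 0.3 0.8]
out t48.5 z0.0793 w36.1mm gf0.0 F[ 0.1 -0.1 -1.1]
0.7853981633974483 0.26 True tool back axis [ 0.18 -0.18  0.97]
0.7853981633974483 -0.26 True tool back axis [-0.18  0.18  0.97]
0.7853981633974483 0.26 True tool back axis [ 0.18 -0.18  0.97]
0.7853981633974483 -0.26 True tool back axis [-0.18  0.18  0.97]
```

View pics/c5.png

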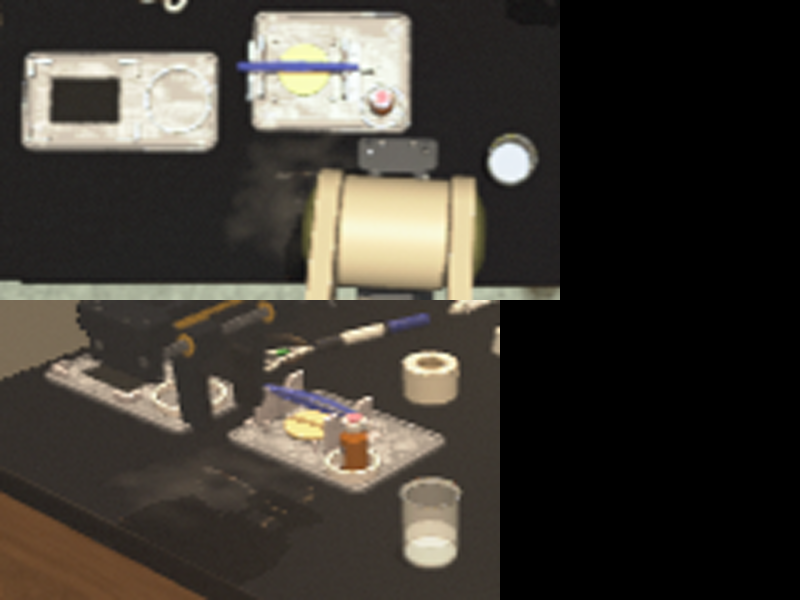

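Vial is upright in its cup (crop 381,100) and the tweezers lie in both notches over the dish. Now the beaker, with the tool tilted back from the microscope head.

Run:
```python
from h import *
o=ori(np.pi/4,-.26); back=-R.from_rotvec(o).as_matrix()[:,2]
T=lambda P,h=0: np.array(P)-.0437*back+h*back
P=[.5015,-.0125,.036]
robot.move_ptp(T(P,.10),o); robot.gripper_to(80/88); print(robot.movel(T(P),.12,guard=6),st())
robot.gripper_to(0); print(st())
robot.movel(T(P,.10),.12); print(st())
Q=np.array([.5614,.3242,.042])
robot.move_ptp(T(Q+[0,0,.09]),o); robot.movel(T(Q+[0,0,.01]),.12); print(robot.movel(T(Q),.03,guard=6),st())
robot.gripper_to(62/88); robot.movel(T(Q,.09),.12); print(st())
```

```text
False t52.0 z-0.0057 w79.9mm gf0.0 F[-1.   0.6  0.2]
t52.6 z-0.0062 w42.7mm gf29.7 F[ 1.3 -0.3  1.8]
t53.6 z0.0899 w42.8mm gf29.7 F[-0.   0.5 -1.8]
False t56.1 z-0.0003 w42.7mm gf29.7 F[-0.6 -0.3 -0.7]
t57.5 z0.0860 w62.2mm gf0.0 F[0.4 0.2 0.1]
```

Run:
```python
from h import *
robot.move_ptp([.40,.05,.10],ori(0))
pick(.4255,-.1311,0,80,z=-.0222,travel=.10,up=.09)
robot.move_ptp([.42,.10,.10],ori(0))
place(.5614,.4192,-.0222+.0055,0,74,travel=.10)
robot.move_ptp([.35,.10,.2],ori(0))
s=optics.snapshot("scene"); t=optics.snapshot("top"); V=t["img"].max(2)
hs=cv2.cvtColor(t["img"],cv2.COLOR_RGB2HSV).astype(int); bl=(hs[...,0]>105)&(hs[...,0]<135)&(hs[...,1]>90)&(hs[...,2]>50)
b=sorted(blobs(t,(240,175,310,205),bl),key=lambda q:-q[1])[0]; ys,xs=np.nonzero(b[2]); W=onplane(t,np.c_[xs+240,ys+175],.036); print("tweez",W.min(0),W.max(0),b[0],b[1])
b=sorted(blobs(t,(185,185,222,216),V<75),key=lambda q:-q[1])[0]; print("waxbed",onplane(t,[b[0]],.012),b[1])
c=np.zeros((600,800,3),np.uint8); c[:300,:560]=cv2.resize(t["img"][168:264,176:356],(560,300),interpolation=cv2.INTER_CUBIC); c[300:,:500]=cv2.resize(s["img"][160:250,190:340],(500,300),interpolation=cv2.INTER_CUBIC)
cv2.imwrite("pics/c6.png",c[:,:,::-1])
```

```text
grip t61.6 z-0.0220 w57.9mm gf29.9 F[-0.8  1.1  4.3]
lift t62.5 z0.0893 w58.1mm gf29.9 F[-0.3 -0.2 -0.4]
down t66.2 z-0.0168 w58.4mm gf29.9 F[-0.1 -0.4  4.6]
out t67.6 z0.0989 w74.2mm gf0.0 F[ 0.   1.  -0.1]
tweez [0.58919211 0.14303438] [0.59654923 0.26133462] [268.53225806 188.75806452] 62
waxbed [[0.56265466 0.42052595]] 265
```

View pics/c6.png

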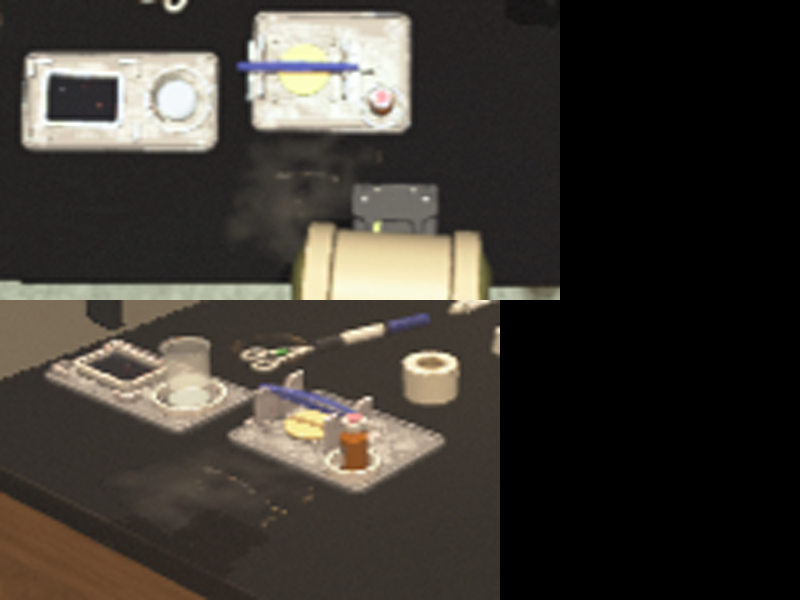

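The final picture shows the dissecting dish centred between its angles at crop (83,98) and the beaker upright in its ring at (177,98). The Petri dish, tweezers and vial are unchanged in their places, so I'm handing in.

```bash
python3 -c "
from bench import workorder; print(workorder.job_done())"
```

```text
the job is handed in; nothing more can be done
None
```

Both kit trays are made up and the job is handed in at about 70 s of the 115 s allowed; the last pictures showed all five items in their places and the arm kept clear of the timer, though the hand-in returned no verdict.

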